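Make up two job trays at the parts-department packing bench

ROBOT

A 7-joint arm with a two-finger parallel gripper is mounted at the origin on the work surface. World frame = base frame: x ahead of the robot, y to its left, z up, the work surface at z = 0. Lengths are in mm, angles in rad, forces in N, time in s.
With the tool pointing down it reaches from about 350 to 900 mm from the base axis. Payload 19.9 kg.
Tool frame: the origin (TCP) lies midway between the tips of the shut fingers; the grasp point (between the pads) lies 19 mm behind it; z points along the fingers, y is the direction in which the jaws open and shut (so a half turn about z gives the same grasp; the last joint's range is limited). The gripper opens to 85 mm and grips with 20 to 120 N. Pads are 22 mm wide; open, the fingers measure 114 mm over their backs; the gripper's body (76 mm by 85 mm) begins 54 mm behind the grasp point. The pads swing forward as they close: fully open they stand 13 mm farther back than shut.
Start: joints at [-1.2, 0.417, -0.01, 1.614, 0.005, 1.111, -0.053], TCP at [250.722, 572.485, 231.26] pointing down, gripper open.
Joint ranges: [-2.81, 2.81], [-0.39, 2.02], [-1.27, 1.25], [0.06, 2.57], [-1.19, 4.33], [0.19, 2], [-2.82, 2.82]. Speed limits (rad/s): [1.89, 1.89, 2.39, 2.39, 3.01, 3.01, 3.01].

INTERFACE

Orientations are given as [roll, pitch, yaw] about the fixed x, y, z axes, in that order (R = Rz(yaw) Ry(pitch) Rx(roll)).
In Python, from workcell import r gives the robot as it stands.
- The arm moves only by the shell command python3 -m creep 'ROWS' [FORCE]. ROWS is JSON, a list of rows, each an object of numbers: "x", "y", "z": the shift along the tool's x, y, z in mm; "ax", "ay", "az": the turn, a rotation vector about the tool's x, y, z in rad; "grip": the closure in counts, from 0 (fully open) to 255 (shut). A call has 1 to 12 rows; each row is the pose to reach, as a shift and turn from the pose commanded when the call began, along the tool's axes at that moment; what a row does not reach only later rows make up. A row lasts 1/10 s, in which the tool goes at most 50 mm and 8.59 degrees, less where a joint would pass 70% of its speed; a pose out of reach is approached as far as the arm can. A call with a gripper value outside its range is refused whole. The fingers move at their own pace and stop on an object; FORCE is the grip in N (left out, the last holds). Time passes only in rows, so rows that repeat a pose let the fingers close. It gives the time, the measured TCP pose, the force and the opening at its end, in the units of the state.
- r.observe(): the state, without advancing time (a new reading comes with each control period).
- r.snapshot(name): name is "scene" or "top" or "wrist"; returns (picture, depth): 480x640x3 uint8, blue, green, red; 480x640 float32, mm along the optical axis (not along the pixel's ray), 0 where there is no reading.
- r.calibration(name): a dict with "K" (3x3 intrinsics, pixels), "k1" (the pictures are not rectified: a ray, as slopes to the right and down, at radius r is drawn at 1 + k1 r^2 times it, then the intrinsics apply), "R" (3x3) and "t" (3): a world point X has camera coordinates R X + t. Camera axes: x right, y down, z forward; pixel columns grow to the right and rows downward; lengths in mm; the calibration is good to about 2 mm. A picture is of the moment at which its call begins: read the wrist's pose just before it. calibration takes no time and is no camera call; for the wrist camera it gives the pose at the moment of the call.
- r.hand_in(): hands the job in, once; it reports no verdict.
The state is a dict: "t": time; "q": joint angles; "dq": joint speeds; "joint_torque": joint torques, N m; "position": TCP position; "orientation": TCP orientation; "force": force on the tool from outside, world axes, zero at the start; "torque": the same for the moment, N m; "opening": finger opening in mm.
Only numpy, scipy, OpenCV 4.12 (cv2) and the standard library are available. Lean on these libraries where they do the work, as an engineer would, in place of code of your own. Each camera call takes 0.05 s, during which the arm holds its last target. There are 200 camera calls.

TASK

Make up the two job trays from the stock on the bench. The blue tray gets the thermostat in one compartment and the radiator cap in the other; the red tray gets the white oil filter in one compartment and, lying flat in the other, the black idler pulley with the steel spacer sleeve slid fully home in its bore, shoulder down on the pulley. Everything stands upright as it does now (it does not matter which of a tray's two compartments a part has), and the orange filter, the ribbed pulley and the carton are not wanted, so leave them where they are.

Things in the scene. Friction and masses are not known exactly. Their poses are not given: they have to be found in the camera images.
- blue_tray: blue plastic job tray fixed to the bench: 250 mm along its x axis, 140 mm along y, 32 mm high, walls 4 mm. A cross wall (28 mm high) at its middle makes two equal compartments, 119 mm (x) by 132 mm (y) inside, their centres at x = +61.5 and -61.5 mm; inner floor 4 mm above the bench. Origin: centre of its underside. It lies left or right of the stock, its x axis within 10 degrees of the robot's x
- red_tray: red plastic job tray fixed to the bench: 250 mm along its x axis, 140 mm along y, 32 mm high, walls 4 mm. A cross wall (28 mm high) at its middle makes two equal compartments, 119 mm (x) by 132 mm (y) inside, their centres at x = +61.5 and -61.5 mm; inner floor 4 mm above the bench. Origin: centre of its underside. It lies left or right of the stock, its x axis within 10 degrees of the robot's x
- white_filter: the wanted oil filter: a white spin-on can with a grey band, standing on its dark base plate; 65 mm diameter, 70 mm tall, about 0.3 kg. Origin: centre of its underside, z up its axis
- pulley: the wanted idler pulley: smooth black nylon rim on a steel ball bearing with an open bore, lying flat; 65 mm outside diameter, 26 mm tall, about 0.22 kg. A straight bore of 25 mm diameter runs right through on its axis and the sleeve's shoulder rests on the ring round its top. Origin: centre of its underside, z up the bore's axis
- sleeve: the steel spacer sleeve, standing on its barrel, shoulder up, 40 mm tall, about 0.12 kg: barrel 24 mm diameter over the lower 22 mm, its foot chamfered over the lowest 4 mm to 18 mm diameter; above it a shoulder of 32 mm diameter, 18 mm tall, to grip. Fully home in the pulley its foot is 4 mm above the pulley's underside. Origin: centre of its foot, z up its axis
- thermostat: engine thermostat, standing on its spring cage (30 mm diameter): a round copper flange with a black rubber ring round it, 56 mm diameter, from 18 to 26 mm above its foot (grip it by this ring), a small brass bridge on top; 40 mm tall, about 0.1 kg. Origin: centre of its foot, z up its axis
- radiator_cap: radiator pressure cap of bright steel with a yellow ring on top, standing on its rubber plunger (32 mm diameter): round skirt 58 mm diameter from 14 to 28 mm above its foot, with two ears 22 mm wide that stick out along its y axis to 74 mm overall, so grip the skirt across its x axis; 31 mm tall, about 0.11 kg. Origin: centre of its foot, z up its axis
- orange_filter: not wanted, must stay where it is: an orange oil filter with a black band, 65 mm diameter, 70 mm tall, upright. Origin: centre of its underside
- ribbed_pulley: not wanted, must stay where it is: a bright metal pulley with ribbed rim and a dark hexagon bolt head in its middle, 62 mm diameter, 35 mm tall. Origin: centre of its underside
- carton: not wanted, must stay where it is: a small white carton with a blue stripe round its foot, 70 mm along x, 50 mm along y, 45 mm tall. Origin: centre of its underside
Mind the look-alikes: they are no part of the job. Of the things like the pulley, leave any that is green; of the rest the larger one is meant. What is shaped like the sleeve but purple is not meant.

How it is judged (in metres and radians):
At the end, for the whole second after the job is handed in: Thermostat and cap in the blue tray, white filter and pulley in the red: one per compartment, within 0.12 rad of upright, foot under 9 mm above the tray's underside. Sleeve on the bore's axis (3 mm, 0.08 rad), foot at most 7 mm above the pulley's underside. All at rest (((x of thermostat in the frame of blue_tray between 0.02 and 0.11 m and y of thermostat in the frame of blue_tray between -0.05 and 0.05 m and z of each of thermostat, radiator_cap in the frame of blue_tray below 0.009 m and angle between each of thermostat, radiator_cap's own z axis and vertical below 0.12 rad and x of radiator_cap in the frame of blue_tray between -0.11 and -0.02 m and y of radiator_cap in the frame of blue_tray between -0.05 and 0.05 m) or (x of thermostat in the frame of blue_tray between -0.11 and -0.02 m and y of thermostat in the frame of blue_tray between -0.05 and 0.05 m and z of each of thermostat, radiator_cap in the frame of blue_tray below 0.009 m and angle between each of thermostat, radiator_cap's own z axis and vertical below 0.12 rad and x of radiator_cap in the frame of blue_tray between 0.02 and 0.11 m and y of radiator_cap in the frame of blue_tray between -0.05 and 0.05 m)) and ((x of white_filter in the frame of red_tray between 0.02 and 0.11 m and y of white_filter in the frame of red_tray between -0.05 and 0.05 m and z of each of white_filter, pulley in the frame of red_tray below 0.009 m and angle between each of white_filter, pulley's own z axis and vertical below 0.12 rad and x of pulley in the frame of red_tray between -0.11 and -0.02 m and y of pulley in the frame of red_tray between -0.05 and 0.05 m) or (x of white_filter in the frame of red_tray between -0.11 and -0.02 m and y of white_filter in the frame of red_tray between -0.05 and 0.05 m and z of each of white_filter, pulley in the frame of red_tray below 0.009 m and angle between each of white_filter, pulley's own z axis and vertical below 0.12 rad and x of pulley in the frame of red_tray between 0.02 and 0.11 m and y of pulley in the frame of red_tray between -0.05 and 0.05 m)) and horizontal distance between sleeve and pulley below 0.003 m and z of sleeve in the frame of pulley between 0 and 0.007 m and angle between the z axis of sleeve and the z axis of pulley, either way round below 0.08 rad and linear speed of each of white_filter, pulley, sleeve, thermostat, radiator_cap below 0.02 m/s); the robot touches nothing.
It fails at once if the orange filter is shifted by more than 15 mm (distance of orange_filter from where it was at the start of the episode above 0.015 m).
It fails at once if the ribbed pulley is shifted by more than 15 mm (distance of ribbed_pulley from where it was at the start of the episode above 0.015 m).
It fails at once if the carton is shifted by more than 15 mm (distance of carton from where it was at the start of the episode above 0.015 m).
It also fails if it takes over 147 s, if anything falls off the work surface, if the arm or the gripper's body presses on something with over 40 N, if the wrist force passes 120 N, or if a joint passes its speed limit or range.

## Working session

There is one attempt and no reset: what is moved stays moved. The work goes in short steps, Python scripts to look and compute and a shell command to move; the robot and the scene stay as the last step left them, time stands still between calls to the robot, and variables do not carry over. Pictures are saved under pics/ and viewed, about 12 in all and at most 16, crops included, and the job is handed in when it is done.

```bash
mkdir -p pics
cat > h.py <<'E'
import numpy as np, cv2
from workcell import r
def ray(c,u,v):
    K=np.array(c["K"]);d=np.array([(u-K[0,2])/K[0,0],(v-K[1,2])/K[1,1]])
    s=d.copy()
    for _ in range(20): s=d/(1+c["k1"]*(s@s))
    R=np.array(c["R"]);t=np.array(c["t"])
    return -R.T@t, R.T@np.array([s[0],s[1],1])
def onplane(c,u,v,z):
    o,d=ray(c,u,v); return o+d*(z-o[2])/d[2]
def bydepth(c,u,v,D):
    o,d=ray(c,u,v); return o+d*D[int(v),int(u)]
E
python3 - <<'E'
from h import *
s=r.observe();print(s)
for n in("top","scene"):
    p,d=r.snapshot(n);cv2.imwrite(f"pics/{n}0.png",p);np.save(f"pics/{n}0.npy",d);c=r.calibration(n);print(n,c)
p,d=r.snapshot("wrist");cv2.imwrite("pics/w0.png",p)
E
```

```text
{'t': 0.0, 'q': array([-1.19949792,  0.41795227, -0.01029987,  1.61417691,  0.00470181,
        1.11067362, -0.05301557]), 'dq': array([-1.43326251e-03,  9.47719163e-05,  6.01469860e-04,  1.12593094e-03,
       -1.59314752e-04, -1.59304394e-03,  1.27654189e-03]), 'joint_torque': array([ 2.67304371e-03, -8.64425397e+01,  6.80226535e-01, -4.34862614e+01,
        1.91994582e-02,  7.95259606e-03, -1.79739402e-05]), 'position': array([250.60886671, 572.18395892, 230.67267605]), 'orientation': array([-3.14040978e+00,  9.25953859e-05,  2.72878492e+00]), 'force': array([0.18440993, 0.90489148, 0.71419945]), 'torque': array([ 0.05530371, -0.05117259, -0.0271077 ]), 'opening': 85.54402215792477}
top {'K': array([[480.70042423,   0.        , 324.27062527],
       [  0.        , 480.70042423, 243.13420219],
       [  0.        ,   0.        ,   1.        ]]), 'k1': -0.037154538829951525, 'R': array([[-0.01738041, -0.99983022, -0.00612025],
       [-0.98391301,  0.01819159, -0.17771958],
       [ 0.17780074,  0.00293295, -0.98406214]]), 't': array([ 28.81786233, 514.75364496, 873.4498397 ])}
scene {'K': array([[523.6246784 ,   0.        , 316.86428574],
       [  0.        , 523.6246784 , 235.32510497],
       [  0.        ,   0.        ,   1.        ]]), 'k1': 0.02815847683448416, 'R': array([[ 0.27509135,  0.96141253,  0.00326906],
       [ 0.76667265, -0.21731571, -0.60414149],
       [-0.58011878,  0.1687004 , -0.79687036]]), 't': array([-152.6678701 , -387.65697402, 1192.31407119])}
```

View pics/top0.png

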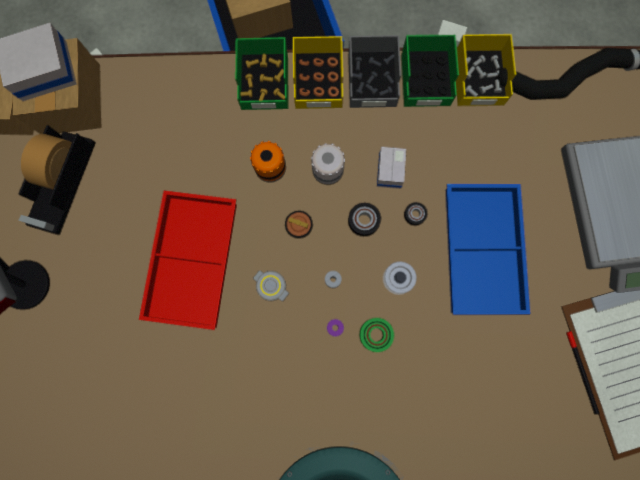

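View pics/scene0.png

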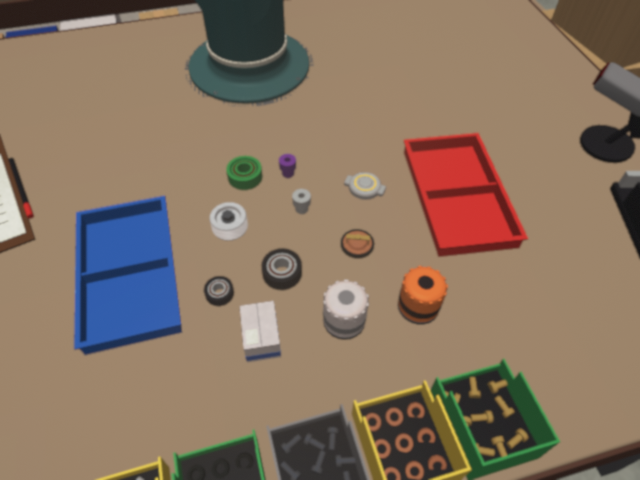

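Candidates seen in the top picture:
- Pulley: black large (365,219), black small (416,213), green (377,334). I choose the large black one.
- Sleeve: steel (333,279), purple (335,328). I choose the steel one.
- Filter: white (328,162), orange (267,158). I choose the white one.
- Thermostat (299,224), cap (271,286). The ribbed pulley (400,278) and carton (392,167) stay.

```bash
cat > m.py <<'E'
from h import *
p=cv2.imread("pics/top0.png");d=np.load("pics/top0.npy");c=r.calibration("top")
vv,uu=np.mgrid[0:480,0:640]
K=np.array(c["K"]);pts=cv2.undistortPoints(np.stack([uu,vv],-1).reshape(-1,1,2).astype(float),K,np.array([c["k1"],0,0,0.])).reshape(480,640,2)
X=np.concatenate([pts,np.ones((480,640,1))],-1)*d[...,None]
W=(X-np.array(c["t"]))@np.array(c["R"])
W[d==0]=0
for n,u,v,rr,lo,hi in[("filter",328,162,25,60,80),("orange",267,158,25,60,80),("pulley",365,219,22,18,32),("small",416,213,15,8,40),("sleeve",333,279,14,30,48),("thermo",299,224,20,14,32),("cap",271,286,24,18,36),("ribbed",400,278,22,25,42),("carton",392,167,22,36,52),("green",377,334,22,12,40),("purple",335,328,14,20,60)]:
    m=((uu-u)**2+(vv-v)**2<rr*rr)&(W[...,2]>lo)&(W[...,2]<hi)
    q=W[m]; (x,y),R=cv2.minEnclosingCircle(q[:,:2].astype(np.float32))
    print(n,m.sum(),"circ",round(x,1),round(y,1),"R",round(R,1),"ztop",np.percentile(q[:,2],[50,97]).round(1), "mean",q[:,:2].mean(0).round(1))
hsv=cv2.cvtColor(p,cv2.COLOR_BGR2HSV)
for n,h0,h1,box in[("blue",100,125,(430,540,170,330)),("red",0,8,(130,245,180,335))]:
    m=((hsv[...,0]>=h0)&(hsv[...,0]<=h1)&(hsv[...,1]>120)&(uu>box[0])&(uu<box[1])&(vv>box[2])&(vv<box[3]))
    q=W[m&(W[...,2]>24)&(W[...,2]<42)][:,:2].astype(np.float32)
    b=cv2.minAreaRect(q);print(n,len(q),b,cv2.boxPoints(b).round().tolist())
    b=cv2.minAreaRect(np.array([onplane(c,u,v,32)[:2] for v,u in zip(*np.nonzero(m))],np.float32));print(' rayplane',b)
cv2.imwrite("pics/crop.png",cv2.resize(np.hstack([p[130:360,240:450]]),None,fx=2.6,fy=2.6,interpolation=cv2.INTER_CUBIC))
E
python3 m.py
```

```text
filter 844 circ 676.8 10.2 R 33.2 ztop [70.  73.8] mean [674.3  10.1]
orange 846 circ 684.3 128.1 R 33.4 ztop [70.2 73.8] mean [681.8 127.9]
pulley 730 circ 567.0 -60.2 R 32.8 ztop [25.7 29.4] mean [566.6 -60.5]
small 377 circ 578.2 -164.5 R 23.4 ztop [18.  21.5] mean [ 577.1 -164.1]
sleeve 200 circ 446.6 4.5 R 16.0 ztop [40.7 43.9] mean [446.4   4.4]
thermo 492 circ 557.8 69.8 R 28.0 ztop [27.  31.5] mean [556.6  69.4]
cap 810 circ 439.0 124.1 R 37.5 ztop [28.6 32.9] mean [437.1 124.1]
ribbed 683 circ 448.6 -125.5 R 31.3 ztop [30.1 36.3] mean [ 448.4 -125.1]
carton 902 circ 669.8 -117.0 R 41.3 ztop [45.7 49. ] mean [ 669.3 -117.1]
green 794 circ 341.8 -77.1 R 32.5 ztop [26.  29.3] mean [341.2 -76.9]
purple 201 circ 355.3 2.2 R 15.9 ztop [40.6 43.4] mean [355.1   2.1]
blue 2035 ((504.66851806640625, -296.70184326171875), (149.6724395751953, 256.2268981933594), 89.13253021240234) [[375.0, -370.0], [632.0, -373.0], [634.0, -224.0], [378.0, -220.0]]
 rayplane ((503.538818359375, -296.01568603515625), (149.42401123046875, 256.3003845214844), 89.08647155761719)
red 2029 ((493.4987487792969, 284.45037841796875), (149.41111755371094, 258.02825927734375), 81.32081604003906) [[355.0, 230.0], [610.0, 191.0], [632.0, 339.0], [377.0, 378.0]]
 rayplane ((493.3772888183594, 284.02197265625), (151.51194763183594, 258.8978271484375), 81.76518249511719)
```

View pics/crop.png

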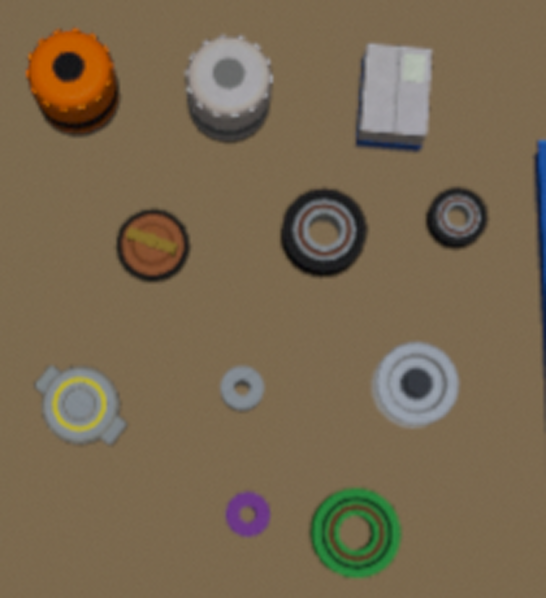

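The crop confirms the choices: the large black pulley at crop (323,231), steel sleeve (242,388), and cap ears running from (45,378) to (118,432), so the cap's y axis is at about 53.5° in the world frame. Next I go above the thermostat with the tool at yaw π.

```bash
python3 -m creep '[{"x":-40,"y":-28,"z":8,"az":-0.03},{"x":-80,"y":-56,"z":17,"az":-0.07},{"x":-120,"y":-84,"z":25,"az":-0.1},{"x":-161,"y":-112,"z":33,"az":-0.14},{"x":-201,"y":-140,"z":42,"az":-0.17},{"x":-241,"y":-168,"z":50,"az":-0.2},{"x":-281,"y":-196,"z":58,"az":-0.24},{"x":-322,"y":-224,"z":66,"az":-0.28},{"x":-362,"y":-252,"z":75,"az":-0.31},{"x":-403,"y":-281,"z":83,"az":-0.35},{"x":-443,"y":-309,"z":92,"az":-0.38},{"x":-483,"y":-337,"z":100,"az":-0.412}]' 40; python3 -m creep '[{"z":0},{"z":0}]'
```

```text
invalid input at $[0]: expected keys x, y, z, ax, ay, az, grip
invalid input at $[0]: expected keys x, y, z, ax, ay, az, grip
```

```bash
python3 -m creep '[{"x":-80,"y":-56,"z":17,"ax":0,"ay":0,"az":-0.07,"grip":0},{"x":-80,"y":-56,"z":17,"ax":0,"ay":0,"az":-0.07,"grip":0},{"x":-161,"y":-112,"z":33,"ax":0,"ay":0,"az":-0.14,"grip":0},{"x":-161,"y":-112,"z":33,"ax":0,"ay":0,"az":-0.14,"grip":0},{"x":-241,"y":-168,"z":50,"ax":0,"ay":0,"az":-0.2,"grip":0},{"x":-241,"y":-168,"z":50,"ax":0,"ay":0,"az":-0.2,"grip":0},{"x":-322,"y":-224,"z":66,"ax":0,"ay":0,"az":-0.28,"grip":0},{"x":-322,"y":-224,"z":66,"ax":0,"ay":0,"az":-0.28,"grip":0},{"x":-403,"y":-281,"z":83,"ax":0,"ay":0,"az":-0.35,"grip":0},{"x":-403,"y":-281,"z":83,"ax":0,"ay":0,"az":-0.35,"grip":0},{"x":-483,"y":-337,"z":100,"ax":0,"ay":0,"az":-0.412,"grip":0},{"x":-483,"y":-337,"z":100,"ax":0,"ay":0,"az":-0.412,"grip":0}]' 40; python3 -m creep '[{"x":0,"y":0,"z":0,"ax":0,"ay":0,"az":0,"grip":0}]'
```

```text
t: 1.35
position: [558.6, 68.1, 130.9]
orientation: [-3.142, -0.0, -3.14]
force: [1.3, 1.2, 0.1]
opening: 85.4
t: 1.45
position: [559.8, 63.1, 130.2]
orientation: [-3.139, -0.0, 3.133]
force: [-2.0, -0.6, 0.1]
opening: 85.4
```

Run:
```python
from h import *
c=r.calibration("wrist");p,d=r.snapshot("wrist");cv2.imwrite("pics/w1.png",p);s=r.observe();print(s["position"],s["orientation"],c["R"],-np.array(c["R"]).T@c["t"])
```

```text
[558.62222254  66.52120979 130.46879219] [-3.14017693e+00 -9.23434334e-04  3.13550291e+00] [[ 0.00970967  0.99995099 -0.00193479]
 [ 0.95115109 -0.0086387   0.30860488]
 [ 0.30857304 -0.00483673 -0.95118835]] [480.97311508  63.91350121 274.14925753]
```

View pics/w1.png

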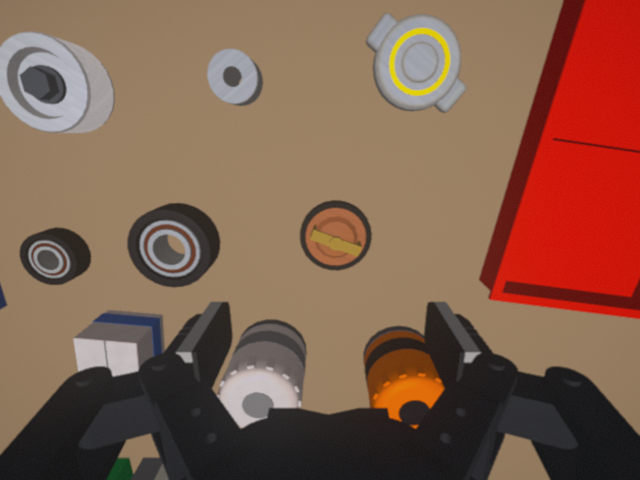

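The wrist view shows the thermostat at (335,235), pulley top at (170,247), sleeve top at (234,76) and cap ring at (420,61), with nothing between the fingers and the thermostat.

Run:
```python
from h import *
c=r.calibration("wrist")
for n,u,v,z in[("thermo",336,234,26),("pulley",169,247,26),("sleeve",233,76,40),("cap",420,61,30),("ear1",383,30,28),("ear2",450,97,28),("filt",259,405,70)]: print(n,onplane(c,u,v,z).round(1))
```

```text
thermo [555.9  72.6  26. ]
pulley [565.7 -58.4  26. ]
sleeve [446.3   6.9  40. ]
cap [436.8 127.4  30. ]
ear1 [418.5 102.7  28. ]
ear2 [458.5 149.9  28. ]
filt [678.5  12.9  70. ]
```

```bash
python3 -m creep '[{"x":0,"y":4,"z":40,"ax":0,"ay":0,"az":0,"grip":0},{"x":0,"y":4,"z":80,"ax":0,"ay":0,"az":0,"grip":0},{"x":0,"y":4,"z":110,"ax":0,"ay":0,"az":0,"grip":0},{"x":0,"y":4,"z":127,"ax":0,"ay":0,"az":0,"grip":0},{"x":0,"y":4,"z":127,"ax":0,"ay":0,"az":0,"grip":0},{"x":0,"y":4,"z":127,"ax":0,"ay":0,"az":0,"grip":0},{"x":0,"y":4,"z":127,"ax":0,"ay":0,"az":0,"grip":255},{"x":0,"y":4,"z":127,"ax":0,"ay":0,"az":0,"grip":255},{"x":0,"y":4,"z":127,"ax":0,"ay":0,"az":0,"grip":255},{"x":0,"y":4,"z":127,"ax":0,"ay":0,"az":0,"grip":255},{"x":0,"y":4,"z":127,"ax":0,"ay":0,"az":0,"grip":255},{"x":0,"y":4,"z":127,"ax":0,"ay":0,"az":0,"grip":255}]' 40
```

```text
t: 2.7
position: [558.6, 74.2, 5.7]
orientation: [3.141, 0.002, 3.141]
force: [-2.8, -0.6, 14.1]
opening: 53.9
```

```bash
python3 -m creep '[{"x":0,"y":0,"z":-40,"ax":0,"ay":0,"az":0,"grip":255},{"x":0,"y":0,"z":-80,"ax":0,"ay":0,"az":0,"grip":255},{"x":0,"y":-40,"z":-80,"ax":0,"ay":0,"az":0,"grip":255},{"x":-2,"y":-85,"z":-80,"ax":0,"ay":0,"az":0,"grip":255},{"x":-3,"y":-130,"z":-80,"ax":0,"ay":0,"az":0,"grip":255},{"x":-4,"y":-175,"z":-80,"ax":0,"ay":0,"az":0,"grip":255},{"x":-5,"y":-220,"z":-80,"ax":0,"ay":0,"az":0,"grip":255},{"x":-6,"y":-265,"z":-80,"ax":0,"ay":0,"az":0,"grip":255},{"x":-7,"y":-310,"z":-80,"ax":0,"ay":0,"az":0,"grip":255},{"x":-7,"y":-350,"z":-80,"ax":0,"ay":0,"az":0,"grip":255},{"x":-7,"y":-370,"z":-80,"ax":0,"ay":0,"az":0.016,"grip":255},{"x":-7,"y":-370,"z":-80,"ax":0,"ay":0,"az":0.016,"grip":255}]'
python3 - <<'E'
from h import *
p,d=r.snapshot("wrist");cv2.imwrite("pics/w2.png",p);s=r.observe();print(s["position"],s["opening"],s["q"])
E
```

```text
t: 3.9
position: [563.8, -299.4, 84.7]
orientation: [-3.14, 0.0, 3.12]
force: [-0.5, 0.3, -1.3]
opening: 54.4
[ 564.36772728 -296.93232456   84.55365732] 54.08546203330508 [ 0.29800611  0.60916749  0.18907624  1.69565042 -0.14337725  0.84999961
  2.10053958]
```

View pics/w2.png

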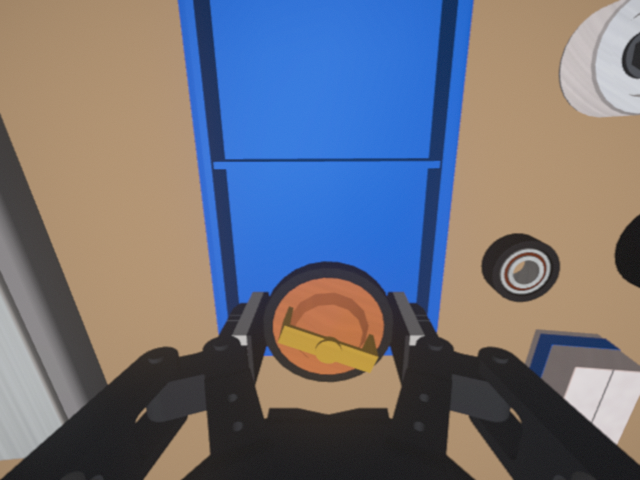

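The thermostat is held squarely at (328,320) and sits over the far blue compartment. Lower, release, lift.

```bash
python3 -m creep '[{"x":0,"y":0,"z":35,"ax":0,"ay":0,"az":0,"grip":255},{"x":0,"y":0,"z":60,"ax":0,"ay":0,"az":0,"grip":255},{"x":0,"y":0,"z":72,"ax":0,"ay":0,"az":0,"grip":255},{"x":0,"y":0,"z":74,"ax":0,"ay":0,"az":0,"grip":255},{"x":0,"y":0,"z":74,"ax":0,"ay":0,"az":0,"grip":255},{"x":0,"y":0,"z":74,"ax":0,"ay":0,"az":0,"grip":255},{"x":0,"y":0,"z":74,"ax":0,"ay":0,"az":0,"grip":50},{"x":0,"y":0,"z":74,"ax":0,"ay":0,"az":0,"grip":50},{"x":0,"y":0,"z":74,"ax":0,"ay":0,"az":0,"grip":50},{"x":0,"y":0,"z":64,"ax":0,"ay":0,"az":0,"grip":50},{"x":0,"y":0,"z":40,"ax":0,"ay":0,"az":0,"grip":50},{"x":0,"y":0,"z":-20,"ax":0,"ay":0,"az":0,"grip":50}]'; python3 -m creep '[{"x":0,"y":0,"z":-20,"ax":0,"ay":0,"az":0,"grip":0},{"x":0,"y":0,"z":-20,"ax":0,"ay":0,"az":0,"grip":0}]'
```

```text
t: 5.15
position: [562.9, -295.1, 93.0]
orientation: [3.14, -0.005, 3.125]
force: [1.1, -0.3, 0.9]
opening: 68.9
t: 5.35
position: [566.3, -296.9, 118.7]
orientation: [-3.139, 0.005, 3.125]
force: [0.1, 0.6, -0.4]
opening: 85.3
```

```bash
python3 -m creep '[{"x":14,"y":42,"z":0,"ax":0,"ay":0,"az":-0.1,"grip":0},{"x":28,"y":84,"z":0,"ax":0,"ay":0,"az":-0.2,"grip":0},{"x":42,"y":126,"z":0,"ax":0,"ay":0,"az":-0.3,"grip":0},{"x":56,"y":168,"z":0,"ax":0,"ay":0,"az":-0.4,"grip":0},{"x":70,"y":210,"z":0,"ax":0,"ay":0,"az":-0.5,"grip":0},{"x":84,"y":252,"z":0,"ax":0,"ay":0,"az":-0.6,"grip":0},{"x":98,"y":294,"z":0,"ax":0,"ay":0,"az":-0.7,"grip":0},{"x":112,"y":336,"z":0,"ax":0,"ay":0,"az":-0.8,"grip":0},{"x":126,"y":378,"z":0,"ax":0,"ay":0,"az":-0.9,"grip":0},{"x":135,"y":421,"z":0,"ax":0,"ay":0,"az":-0.915,"grip":0},{"x":135,"y":421,"z":0,"ax":0,"ay":0,"az":-0.915,"grip":0},{"x":135,"y":421,"z":0,"ax":0,"ay":0,"az":-0.915,"grip":0}]'; python3 -m creep '[{"x":0,"y":0,"z":0,"ax":0,"ay":0,"az":0,"grip":0},{"x":0,"y":0,"z":0,"ax":0,"ay":0,"az":0,"grip":0}]'
python3 - <<'E'
from h import *
c=r.calibration("wrist");p,d=r.snapshot("wrist");cv2.imwrite("pics/w3.png",p);s=r.observe();print(s["position"],s["orientation"])
h=cv2.cvtColor(p,cv2.COLOR_BGR2HSV);m=cv2.inRange(h,(24,120,100),(34,255,255));pt=cv2.findNonZero(m)
(u,v),R=cv2.minEnclosingCircle(pt);print(u,v,R,onplane(c,u,v,30.5))
E
```

```text
t: 6.55
position: [436.4, 127.8, 114.3]
orientation: [3.142, -0.0, -2.242]
force: [-0.1, -0.4, -0.3]
opening: 85.3
t: 6.75
position: [437.0, 126.1, 114.2]
orientation: [-3.141, -0.0, -2.245]
force: [-0.8, -0.1, 0.4]
opening: 85.3
[436.97596684 126.26440275 114.26793825] [-3.14139538e+00 -2.67590472e-04 -2.24517356e+00]
323.9145812988281 244.11325073242188 27.396081924438477 [438.40676455 122.88315142  30.5       ]
```

View pics/w3.png

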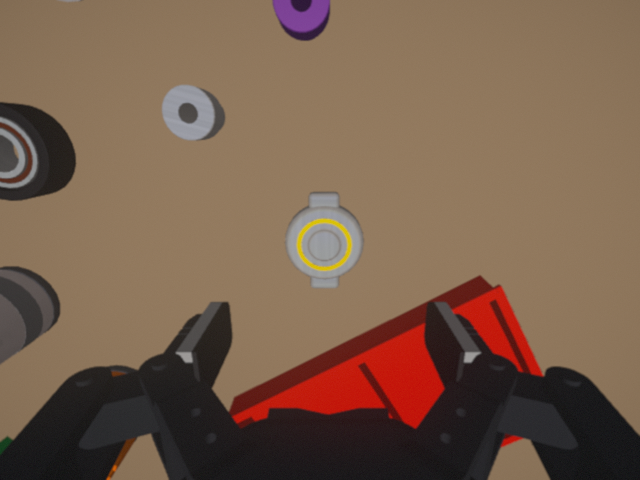

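Cap ring at (324,244), ears straight along the tool's x, jaws clear. I grip and lift.

```bash
python3 -m creep '[{"x":1,"y":-2,"z":40,"ax":0,"ay":0,"az":0,"grip":0},{"x":1,"y":-2,"z":75,"ax":0,"ay":0,"az":0,"grip":0},{"x":1,"y":-2,"z":98,"ax":0,"ay":0,"az":0,"grip":0},{"x":1,"y":-2,"z":107,"ax":0,"ay":0,"az":0,"grip":0},{"x":1,"y":-2,"z":107,"ax":0,"ay":0,"az":0,"grip":0},{"x":1,"y":-2,"z":107,"ax":0,"ay":0,"az":0,"grip":0},{"x":1,"y":-2,"z":107,"ax":0,"ay":0,"az":0,"grip":255},{"x":1,"y":-2,"z":107,"ax":0,"ay":0,"az":0,"grip":255},{"x":1,"y":-2,"z":107,"ax":0,"ay":0,"az":0,"grip":255},{"x":1,"y":-2,"z":107,"ax":0,"ay":0,"az":0,"grip":255},{"x":1,"y":-2,"z":107,"ax":0,"ay":0,"az":0,"grip":255},{"x":1,"y":-2,"z":107,"ax":0,"ay":0,"az":0,"grip":255}]';python3 -m creep '[{"x":0,"y":0,"z":-40,"ax":0,"ay":0,"az":0,"grip":255},{"x":0,"y":0,"z":-80,"ax":0,"ay":0,"az":0,"grip":255},{"x":0,"y":0,"z":-80,"ax":0,"ay":0,"az":0,"grip":255},{"x":0,"y":0,"z":-80,"ax":0,"ay":0,"az":0,"grip":255}]'
```

```text
t: 8.0
position: [438.4, 125.3, 8.4]
orientation: [-3.14, 0.001, -2.244]
force: [-1.5, -0.8, 14.5]
opening: 56.5
t: 8.4
position: [438.2, 125.2, 88.2]
orientation: [-3.14, 0.002, -2.244]
force: [-0.5, -0.1, -2.3]
opening: 56.2
```

```bash
python3 -m creep '[{"x":33,"y":-27,"z":0,"ax":0,"ay":0,"az":0.09,"grip":255},{"x":65,"y":-53,"z":0,"ax":0,"ay":0,"az":0.18,"grip":255},{"x":98,"y":-80,"z":0,"ax":0,"ay":0,"az":0.27,"grip":255},{"x":130,"y":-106,"z":0,"ax":0,"ay":0,"az":0.36,"grip":255},{"x":163,"y":-133,"z":0,"ax":0,"ay":0,"az":0.45,"grip":255},{"x":195,"y":-160,"z":0,"ax":0,"ay":0,"az":0.54,"grip":255},{"x":228,"y":-186,"z":0,"ax":0,"ay":0,"az":0.63,"grip":255},{"x":260,"y":-213,"z":0,"ax":0,"ay":0,"az":0.72,"grip":255},{"x":293,"y":-240,"z":0,"ax":0,"ay":0,"az":0.81,"grip":255},{"x":325,"y":-266,"z":0,"ax":0,"ay":0,"az":0.914,"grip":255},{"x":325,"y":-266,"z":0,"ax":0,"ay":0,"az":0.914,"grip":255},{"x":325,"y":-266,"z":0,"ax":0,"ay":0,"az":0.914,"grip":255}]';python3 -m creep '[{"x":0,"y":0,"z":0,"ax":0,"ay":0,"az":0,"grip":255},{"x":0,"y":0,"z":0,"ax":0,"ay":0,"az":0,"grip":255}]';  python3 - <<'E'
from h import *
p,d=r.snapshot("wrist");cv2.imwrite("pics/w4.png",p);s=r.observe();print(s["position"],s["opening"])
E
```

```text
t: 9.6
position: [442.3, -295.0, 86.0]
orientation: [3.141, -0.002, 3.125]
force: [0.7, 1.3, -1.2]
opening: 56.3
t: 9.8
position: [443.3, -293.5, 87.0]
orientation: [3.141, -0.001, 3.128]
force: [0.2, 0.4, -1.3]
opening: 56.3
[ 443.41444151 -293.72328073   87.13164708] 56.12033487483093
```

View pics/w4.png

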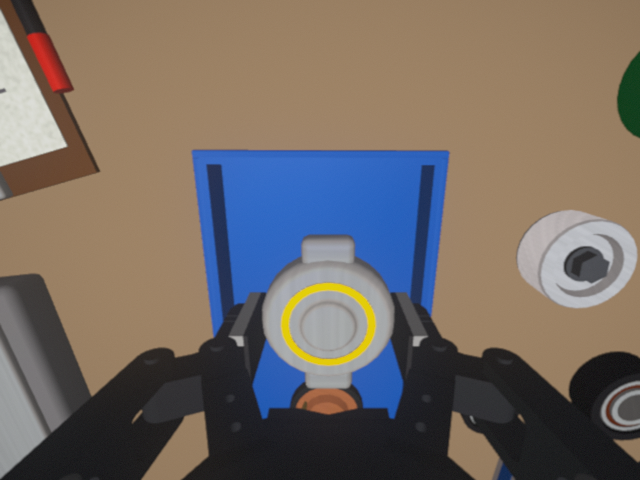

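Cap at (328,325), level in the jaws over the near blue compartment; the thermostat behind it at (328,400) is undisturbed. Place it, then travel over the white filter.

```bash
python3 -m creep '[{"x":0,"y":-1,"z":35,"ax":0,"ay":0,"az":0,"grip":255},{"x":0,"y":-1,"z":60,"ax":0,"ay":0,"az":0,"grip":255},{"x":0,"y":-1,"z":73,"ax":0,"ay":0,"az":0,"grip":255},{"x":0,"y":-1,"z":75,"ax":0,"ay":0,"az":0,"grip":255},{"x":0,"y":-1,"z":75,"ax":0,"ay":0,"az":0,"grip":255},{"x":0,"y":-1,"z":75,"ax":0,"ay":0,"az":0,"grip":255},{"x":0,"y":-1,"z":75,"ax":0,"ay":0,"az":0,"grip":45},{"x":0,"y":-1,"z":75,"ax":0,"ay":0,"az":0,"grip":45},{"x":0,"y":-1,"z":75,"ax":0,"ay":0,"az":0,"grip":45},{"x":0,"y":-1,"z":65,"ax":0,"ay":0,"az":0,"grip":45},{"x":0,"y":-1,"z":40,"ax":0,"ay":0,"az":0,"grip":45},{"x":0,"y":-1,"z":0,"ax":0,"ay":0,"az":0,"grip":45}]'; python3 -m creep '[{"x":0,"y":0,"z":-35,"ax":0,"ay":0,"az":0,"grip":0},{"x":-27,"y":34,"z":-60,"ax":0,"ay":0,"az":0,"grip":0},{"x":-54,"y":68,"z":-60,"ax":0,"ay":0,"az":0,"grip":0},{"x":-81,"y":102,"z":-60,"ax":0,"ay":0,"az":0,"grip":0},{"x":-108,"y":136,"z":-60,"ax":0,"ay":0,"az":0.05,"grip":0},{"x":-135,"y":170,"z":-60,"ax":0,"ay":0,"az":0.05,"grip":0},{"x":-162,"y":204,"z":-60,"ax":0,"ay":0,"az":0.1,"grip":0},{"x":-189,"y":238,"z":-60,"ax":0,"ay":0,"az":0.1,"grip":0},{"x":-216,"y":272,"z":-60,"ax":0,"ay":0,"az":0.135,"grip":0},{"x":-229,"y":310,"z":-60,"ax":0,"ay":0,"az":0.135,"grip":0},{"x":-229,"y":310,"z":-60,"ax":0,"ay":0,"az":0.135,"grip":0},{"x":-229,"y":310,"z":-60,"ax":0,"ay":0,"az":0.135,"grip":0}]';python3 -m creep '[{"x":0,"y":0,"z":0,"ax":0,"ay":0,"az":0,"grip":0},{"x":0,"y":0,"z":0,"ax":0,"ay":0,"az":0,"grip":0}]'
```

```text
t: 11.05
position: [442.2, -295.2, 87.4]
orientation: [3.14, -0.003, 3.126]
force: [1.3, -0.0, 0.3]
opening: 70.4
t: 12.25
position: [677.1, 11.6, 147.7]
orientation: [-3.141, 0.0, 2.993]
force: [-0.9, -0.3, -0.7]
opening: 85.2
t: 12.45
position: [676.9, 9.3, 147.8]
orientation: [-3.141, 0.0, 2.989]
force: [0.6, 0.2, -0.3]
opening: 85.3
```

```bash
python3 -m creep '[{"x":0,"y":1,"z":40,"ax":0,"ay":0,"az":0,"grip":0},{"x":0,"y":1,"z":80,"ax":0,"ay":0,"az":0,"grip":0},{"x":0,"y":1,"z":105,"ax":0,"ay":0,"az":0,"grip":0},{"x":0,"y":1,"z":113,"ax":0,"ay":0,"az":0,"grip":0},{"x":0,"y":1,"z":113,"ax":0,"ay":0,"az":0,"grip":0},{"x":0,"y":1,"z":113,"ax":0,"ay":0,"az":0,"grip":0},{"x":0,"y":1,"z":113,"ax":0,"ay":0,"az":0,"grip":255},{"x":0,"y":1,"z":113,"ax":0,"ay":0,"az":0,"grip":255},{"x":0,"y":1,"z":113,"ax":0,"ay":0,"az":0,"grip":255},{"x":0,"y":1,"z":113,"ax":0,"ay":0,"az":0,"grip":255},{"x":0,"y":1,"z":113,"ax":0,"ay":0,"az":0,"grip":255},{"x":0,"y":1,"z":113,"ax":0,"ay":0,"az":0,"grip":255}]' 60;python3 -m creep '[{"x":0,"y":0,"z":-40,"ax":0,"ay":0,"az":0,"grip":255},{"x":0,"y":0,"z":-80,"ax":0,"ay":0,"az":0,"grip":255},{"x":0,"y":0,"z":-110,"ax":0,"ay":0,"az":0,"grip":255},{"x":0,"y":0,"z":-110,"ax":0,"ay":0,"az":0,"grip":255},{"x":0,"y":0,"z":-110,"ax":0,"ay":0,"az":0,"grip":255}]'
```

```text
t: 13.65
position: [678.2, 11.3, 36.3]
orientation: [3.141, 0.002, 2.991]
force: [-4.2, -1.8, 12.3]
opening: 63.1
t: 14.15
position: [677.3, 11.7, 144.9]
orientation: [3.141, 0.001, 2.991]
force: [-0.0, -0.1, -5.0]
opening: 63.1
```

```bash
python3 -m creep '[{"x":27,"y":40,"z":0,"ax":0,"ay":0,"az":0,"grip":255},{"x":54,"y":80,"z":0,"ax":0,"ay":0,"az":0,"grip":255},{"x":80,"y":121,"z":0,"ax":0,"ay":0,"az":0,"grip":255},{"x":107,"y":161,"z":0,"ax":0,"ay":0,"az":0,"grip":255},{"x":134,"y":202,"z":0,"ax":0,"ay":0,"az":0,"grip":255},{"x":161,"y":242,"z":0,"ax":0,"ay":0,"az":0,"grip":255},{"x":161,"y":242,"z":0,"ax":0,"ay":0,"az":0,"grip":255},{"x":161,"y":242,"z":0,"ax":0,"ay":0,"az":0,"grip":255},{"x":161,"y":242,"z":0,"ax":0,"ay":0,"az":0,"grip":255}]';  python3 - <<'E'
from h import *
p,d=r.snapshot("wrist");cv2.imwrite("pics/w5.png",p);s=r.observe();print(s["position"],s["opening"])
E
```

```text
t: 15.05
position: [554.6, 273.7, 143.4]
orientation: [-3.14, -0.001, 2.99]
force: [0.7, -0.6, -3.5]
opening: 62.9
[554.81247409 273.4999985  143.59972175] 62.87411057392535
```

View pics/w5.png

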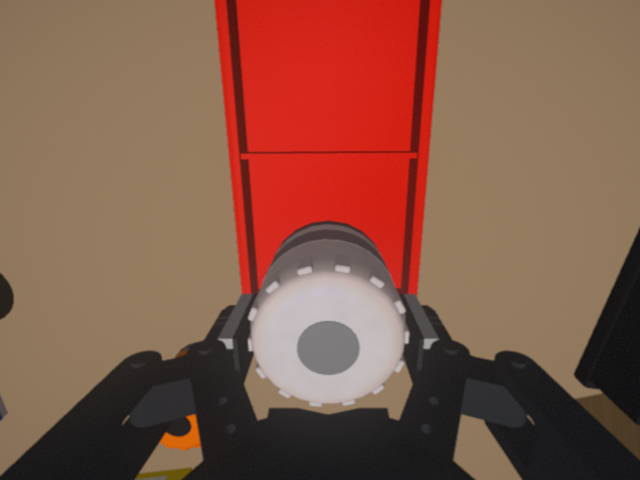

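Filter upright at (328,345), in line with the far red compartment. Lower, release, then go over the pulley with a 90° turn (I'll grip it in two directions so it is centred on the TCP both ways).

```bash
python3 -m creep '[{"x":0,"y":1,"z":40,"ax":0,"ay":0,"az":0,"grip":255},{"x":0,"y":1,"z":80,"ax":0,"ay":0,"az":0,"grip":255},{"x":0,"y":1,"z":98,"ax":0,"ay":0,"az":0,"grip":255},{"x":0,"y":1,"z":103,"ax":0,"ay":0,"az":0,"grip":255},{"x":0,"y":1,"z":103,"ax":0,"ay":0,"az":0,"grip":255},{"x":0,"y":1,"z":103,"ax":0,"ay":0,"az":0,"grip":255},{"x":0,"y":1,"z":103,"ax":0,"ay":0,"az":0,"grip":255},{"x":0,"y":1,"z":103,"ax":0,"ay":0,"az":0,"grip":20},{"x":0,"y":1,"z":103,"ax":0,"ay":0,"az":0,"grip":20},{"x":0,"y":1,"z":103,"ax":0,"ay":0,"az":0,"grip":20},{"x":0,"y":1,"z":70,"ax":0,"ay":0,"az":0,"grip":20},{"x":0,"y":1,"z":30,"ax":0,"ay":0,"az":0,"grip":20}]'; python3 -m creep '[{"x":0,"y":0,"z":-35,"ax":0,"ay":0,"az":0,"grip":0},{"x":-6,"y":-32,"z":-35,"ax":0,"ay":0,"az":0.14,"grip":0},{"x":-12,"y":-65,"z":-35,"ax":0,"ay":0,"az":0.28,"grip":0},{"x":-18,"y":-98,"z":-35,"ax":0,"ay":0,"az":0.42,"grip":0},{"x":-25,"y":-131,"z":-35,"ax":0,"ay":0,"az":0.56,"grip":0},{"x":-31,"y":-164,"z":-35,"ax":0,"ay":0,"az":0.7,"grip":0},{"x":-37,"y":-197,"z":-35,"ax":0,"ay":0,"az":0.84,"grip":0},{"x":-43,"y":-230,"z":-35,"ax":0,"ay":0,"az":0.98,"grip":0},{"x":-49,"y":-262,"z":-35,"ax":0,"ay":0,"az":1.12,"grip":0},{"x":-55,"y":-295,"z":-35,"ax":0,"ay":0,"az":1.26,"grip":0},{"x":-62,"y":-328,"z":-35,"ax":0,"ay":0,"az":1.42,"grip":0},{"x":-62,"y":-328,"z":-35,"ax":0,"ay":0,"az":1.42,"grip":0}]'; python3 -m creep '[{"x":0,"y":0,"z":0,"ax":0,"ay":0,"az":0,"grip":0},{"x":0,"y":0,"z":0,"ax":0,"ay":0,"az":0,"grip":0}]'
python3 - <<'E'
from h import *
c=r.calibration("wrist");p,d=r.snapshot("wrist");cv2.imwrite("pics/w6.png",p);s=r.observe();print(s["position"],s["opening"],s["orientation"])
E
```

```text
t: 16.3
position: [553.7, 275.6, 113.9]
orientation: [-3.14, -0.002, 2.991]
force: [0.6, -0.1, 0.9]
opening: 78.7
t: 17.5
position: [566.5, -62.4, 149.8]
orientation: [3.141, 0.002, 1.56]
force: [-0.6, -0.0, 0.0]
opening: 85.6
t: 17.7
position: [566.7, -56.4, 149.3]
orientation: [3.142, -0.0, 1.574]
force: [0.8, 0.1, 0.4]
opening: 85.4
[566.74292728 -56.28128549 149.30212951] 85.36799600996657 [ 3.14157588e+00 -4.67737935e-04  1.57375106e+00]
```

View pics/w6.png

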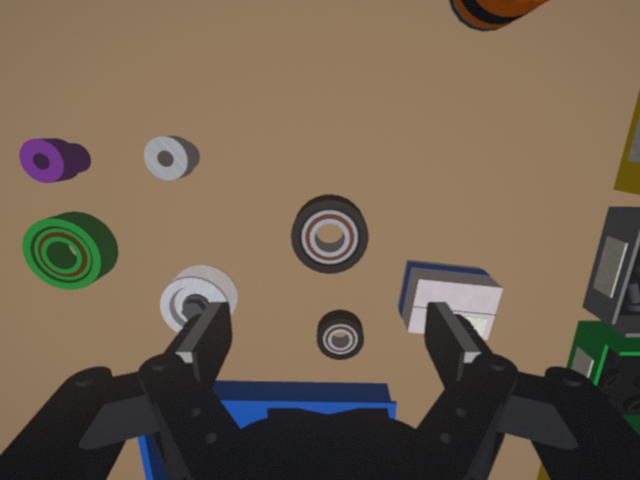

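The pulley sits at (330,234), clear of the carton at (452,300) and of the small pulley at (340,334). Squeeze, open, turn back, grip.

```bash
python3 -m creep '[{"x":-3,"y":0,"z":45,"ax":0,"ay":0,"az":0,"grip":0},{"x":-3,"y":0,"z":90,"ax":0,"ay":0,"az":0,"grip":0},{"x":-3,"y":0,"z":125,"ax":0,"ay":0,"az":0,"grip":0},{"x":-3,"y":0,"z":141,"ax":0,"ay":0,"az":0,"grip":0},{"x":-3,"y":0,"z":141,"ax":0,"ay":0,"az":0,"grip":0},{"x":-3,"y":0,"z":141,"ax":0,"ay":0,"az":0,"grip":255},{"x":-3,"y":0,"z":141,"ax":0,"ay":0,"az":0,"grip":255},{"x":-3,"y":0,"z":141,"ax":0,"ay":0,"az":0,"grip":255},{"x":-3,"y":0,"z":141,"ax":0,"ay":0,"az":0,"grip":255},{"x":-3,"y":0,"z":141,"ax":0,"ay":0,"az":0,"grip":255},{"x":-3,"y":0,"z":141,"ax":0,"ay":0,"az":0,"grip":0},{"x":-3,"y":0,"z":141,"ax":0,"ay":0,"az":0,"grip":0}]' 30; python3 -m creep '[{"x":0,"y":0,"z":0,"ax":0,"ay":0,"az":0,"grip":0},{"x":0,"y":0,"z":0,"ax":0,"ay":0,"az":-0.14,"grip":0},{"x":0,"y":0,"z":0,"ax":0,"ay":0,"az":-0.28,"grip":0},{"x":0,"y":0,"z":0,"ax":0,"ay":0,"az":-0.42,"grip":0},{"x":0,"y":0,"z":0,"ax":0,"ay":0,"az":-0.56,"grip":0},{"x":0,"y":0,"z":0,"ax":0,"ay":0,"az":-0.7,"grip":0},{"x":0,"y":0,"z":0,"ax":0,"ay":0,"az":-0.84,"grip":0},{"x":0,"y":0,"z":0,"ax":0,"ay":0,"az":-0.98,"grip":0},{"x":0,"y":0,"z":0,"ax":0,"ay":0,"az":-1.12,"grip":0},{"x":0,"y":0,"z":0,"ax":0,"ay":0,"az":-1.26,"grip":0},{"x":0,"y":0,"z":0,"ax":0,"ay":0,"az":-1.42,"grip":0},{"x":0,"y":0,"z":0,"ax":0,"ay":0,"az":-1.42,"grip":0}]'; python3 -m creep '[{"x":0,"y":0,"z":0,"ax":0,"ay":0,"az":0,"grip":0},{"x":0,"y":0,"z":0,"ax":0,"ay":0,"az":0,"grip":255},{"x":0,"y":0,"z":0,"ax":0,"ay":0,"az":0,"grip":255},{"x":0,"y":0,"z":0,"ax":0,"ay":0,"az":0,"grip":255},{"x":0,"y":0,"z":0,"ax":0,"ay":0,"az":0,"grip":255},{"x":0,"y":0,"z":0,"ax":0,"ay":0,"az":0,"grip":255}]' 40; python3 -m creep '[{"x":0,"y":0,"z":-40,"ax":0,"ay":0,"az":0,"grip":255},{"x":0,"y":0,"z":-90,"ax":0,"ay":0,"az":0,"grip":255},{"x":0,"y":0,"z":-90,"ax":0,"ay":0,"az":0,"grip":255},{"x":0,"y":0,"z":-90,"ax":0,"ay":0,"az":0,"grip":255}]'
```

```text
t: 18.95
position: [567.4, -60.5, 9.5]
orientation: [3.14, -0.0, 1.571]
force: [-0.1, 1.1, 0.2]
opening: 85.3
t: 20.15
position: [566.7, -60.9, 8.5]
orientation: [3.142, 0.0, 2.993]
force: [0.3, -0.1, -0.4]
opening: 85.3
t: 20.75
position: [566.7, -60.6, 8.7]
orientation: [-3.141, 0.0, 2.989]
force: [-3.6, -0.2, 8.5]
opening: 62.7
t: 21.15
position: [567.1, -60.4, 99.2]
orientation: [3.141, 0.002, 2.99]
force: [1.2, -0.3, -2.7]
opening: 62.9
```

```bash
python3 -m creep '[{"x":21,"y":37,"z":0,"ax":0,"ay":0,"az":0,"grip":255},{"x":42,"y":73,"z":0,"ax":0,"ay":0,"az":0,"grip":255},{"x":62,"y":110,"z":0,"ax":0,"ay":0,"az":0,"grip":255},{"x":83,"y":147,"z":0,"ax":0,"ay":0,"az":0,"grip":255},{"x":104,"y":184,"z":0,"ax":0,"ay":0,"az":0,"grip":255},{"x":124,"y":220,"z":0,"ax":0,"ay":0,"az":0,"grip":255},{"x":145,"y":257,"z":0,"ax":0,"ay":0,"az":0,"grip":255},{"x":166,"y":294,"z":0,"ax":0,"ay":0,"az":0,"grip":255},{"x":186,"y":330,"z":0,"ax":0,"ay":0,"az":0,"grip":255},{"x":186,"y":330,"z":0,"ax":0,"ay":0,"az":0,"grip":255},{"x":186,"y":330,"z":0,"ax":0,"ay":0,"az":0,"grip":255},{"x":186,"y":330,"z":0,"ax":0,"ay":0,"az":0,"grip":255}]';  python3 - <<'E'
from h import *
p,d=r.snapshot("wrist");cv2.imwrite("pics/w7.png",p);s=r.observe();print(s["position"],s["opening"])
E
```

```text
t: 22.35
position: [432.2, 292.6, 97.4]
orientation: [-3.14, -0.001, 2.989]
force: [0.3, -0.6, -1.1]
opening: 62.5
[432.43276697 292.41962436  97.59532995] 62.7301386734765
```

View pics/w7.png

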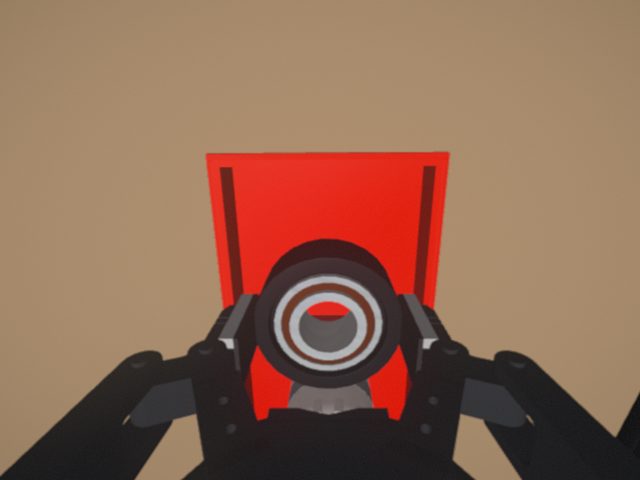

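Pulley level at (328,322) over the near red compartment, with the filter behind it. Lower, log the TCP before release, release, lift.

```bash
python3 -m creep '[{"x":0,"y":0,"z":40,"ax":0,"ay":0,"az":0,"grip":255},{"x":0,"y":0,"z":70,"ax":0,"ay":0,"az":0,"grip":255},{"x":0,"y":0,"z":83,"ax":0,"ay":0,"az":0,"grip":255},{"x":0,"y":0,"z":86,"ax":0,"ay":0,"az":0,"grip":255},{"x":0,"y":0,"z":86,"ax":0,"ay":0,"az":0,"grip":255},{"x":0,"y":0,"z":86,"ax":0,"ay":0,"az":0,"grip":255},{"x":0,"y":0,"z":86,"ax":0,"ay":0,"az":0,"grip":255}]'; python3 -m creep '[{"x":0,"y":0,"z":0,"ax":0,"ay":0,"az":0,"grip":35},{"x":0,"y":0,"z":0,"ax":0,"ay":0,"az":0,"grip":35},{"x":0,"y":0,"z":0,"ax":0,"ay":0,"az":0,"grip":35}]';python3 -m creep '[{"x":0,"y":0,"z":-20,"ax":0,"ay":0,"az":0,"grip":35},{"x":0,"y":0,"z":-60,"ax":0,"ay":0,"az":0,"grip":35},{"x":0,"y":0,"z":-110,"ax":0,"ay":0,"az":0,"grip":0},{"x":0,"y":0,"z":-110,"ax":0,"ay":0,"az":0,"grip":0},{"x":0,"y":0,"z":-110,"ax":0,"ay":0,"az":0,"grip":0}]'
python3 - <<'E'
from h import *
c=r.calibration("wrist");p,d=r.snapshot("wrist");cv2.imwrite("pics/w8.png",p);s=r.observe();print(s["position"],s["opening"])
g=cv2.cvtColor(p,cv2.COLOR_BGR2HSV)
m=((g[...,2]<75)).astype(np.uint8);m[:130]=0;m[300:]=0
cs,_=cv2.findContours(m,cv2.RETR_EXTERNAL,cv2.CHAIN_APPROX_NONE)
for k in cs:
    if cv2.contourArea(k)>1500: print(cv2.contourArea(k),cv2.fitEllipse(k),onplane(c,*cv2.fitEllipse(k)[0],24))
E
```

```text
t: 23.1
position: [432.8, 293.5, 12.7]
orientation: [3.141, 0.001, 2.99]
force: [-0.4, 0.1, -1.2]
opening: 62.5
t: 23.4
position: [432.5, 293.6, 12.4]
orientation: [3.141, 0.0, 2.991]
force: [0.8, -0.4, -0.5]
opening: 73.7
t: 23.9
position: [432.8, 294.0, 123.5]
orientation: [3.14, 0.002, 2.991]
force: [0.0, -0.4, -1.1]
opening: 85.5
[432.26736467 293.55318358 122.31943397] 85.42524376060618
5510.0 ((327.126220703125, 239.7447509765625), (82.22652435302734, 85.4002685546875), 0.900475800037384) [433.31919912 293.48193774  24.        ]
```

View pics/w8.png

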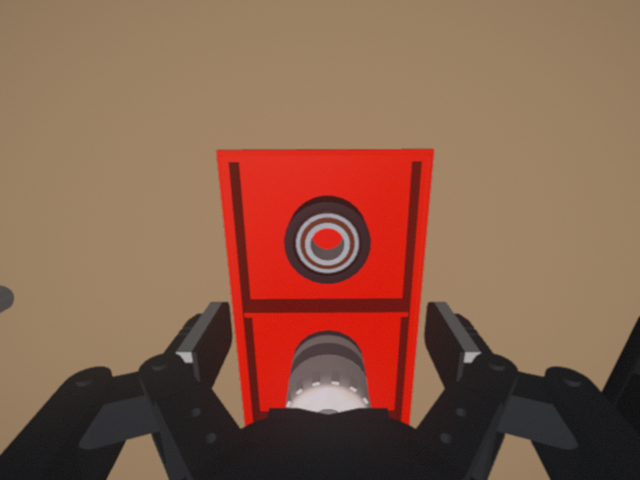

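Pulley lies flat at (327,240); camera gives (433.3,293.5), the TCP at release (432.6,293.6), so they agree. Now the sleeve, same two-way squeeze, gripping the shoulder with TCP at about z 24.

```bash
python3 -m creep '[{"x":-6,"y":-28,"z":0,"ax":0,"ay":0,"az":0.14,"grip":0},{"x":-12,"y":-56,"z":0,"ax":0,"ay":0,"az":0.28,"grip":0},{"x":-18,"y":-85,"z":0,"ax":0,"ay":0,"az":0.42,"grip":0},{"x":-23,"y":-113,"z":0,"ax":0,"ay":0,"az":0.56,"grip":0},{"x":-29,"y":-141,"z":0,"ax":0,"ay":0,"az":0.7,"grip":0},{"x":-34,"y":-170,"z":0,"ax":0,"ay":0,"az":0.84,"grip":0},{"x":-40,"y":-198,"z":0,"ax":0,"ay":0,"az":0.98,"grip":0},{"x":-46,"y":-226,"z":0,"ax":0,"ay":0,"az":1.12,"grip":0},{"x":-52,"y":-255,"z":0,"ax":0,"ay":0,"az":1.26,"grip":0},{"x":-57,"y":-283,"z":0,"ax":0,"ay":0,"az":1.42,"grip":0},{"x":-57,"y":-283,"z":0,"ax":0,"ay":0,"az":1.42,"grip":0},{"x":-57,"y":-283,"z":0,"ax":0,"ay":0,"az":1.42,"grip":0}]'; python3 -m creep '[{"x":0,"y":0,"z":0,"ax":0,"ay":0,"az":0,"grip":0},{"x":0,"y":0,"z":0,"ax":0,"ay":0,"az":0,"grip":0}]';python3 - <<'E'
from h import *
c=r.calibration("wrist");p,d=r.snapshot("wrist");cv2.imwrite("pics/w9.png",p);s=r.observe();print(s["position"],s["opening"],s["orientation"])
E
```

```text
t: 25.15
position: [445.6, 5.1, 121.4]
orientation: [-3.14, 0.001, 1.571]
force: [0.8, 1.1, -0.6]
opening: 85.3
t: 25.35
position: [446.0, 6.1, 122.0]
orientation: [-3.141, 0.0, 1.573]
force: [0.2, 0.0, 0.7]
opening: 85.6
[446.06075954   5.9669849  122.09586402] 85.54496296683116 [-3.14115960e+00  7.29460734e-05  1.57291325e+00]
```

View pics/w9.png

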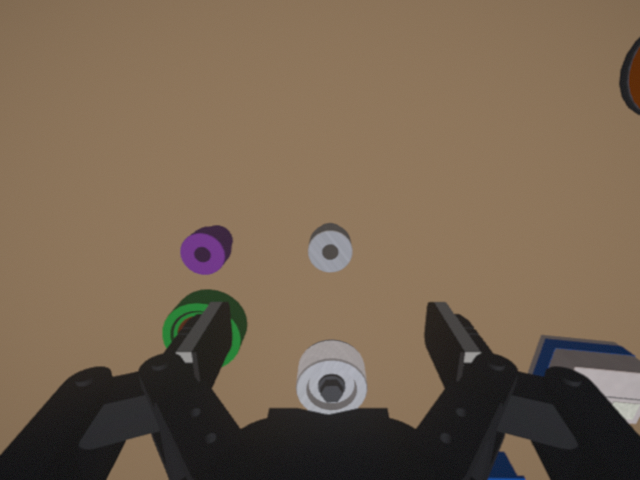

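Sleeve at (330,250), purple at (205,254) outside the left finger. I use a narrower opening.

```bash
python3 -m creep '[{"x":0,"y":0,"z":45,"ax":0,"ay":0,"az":0,"grip":70},{"x":0,"y":0,"z":80,"ax":0,"ay":0,"az":0,"grip":70},{"x":0,"y":0,"z":98,"ax":0,"ay":0,"az":0,"grip":70},{"x":0,"y":0,"z":98,"ax":0,"ay":0,"az":0,"grip":70},{"x":0,"y":0,"z":98,"ax":0,"ay":0,"az":0,"grip":255},{"x":0,"y":0,"z":98,"ax":0,"ay":0,"az":0,"grip":255},{"x":0,"y":0,"z":98,"ax":0,"ay":0,"az":0,"grip":255},{"x":0,"y":0,"z":98,"ax":0,"ay":0,"az":0,"grip":255},{"x":0,"y":0,"z":98,"ax":0,"ay":0,"az":0,"grip":255},{"x":0,"y":0,"z":98,"ax":0,"ay":0,"az":0,"grip":255},{"x":0,"y":0,"z":98,"ax":0,"ay":0,"az":0,"grip":255}]' 25; python3 -m creep '[{"x":0,"y":0,"z":0,"ax":0,"ay":0,"az":0,"grip":100},{"x":0,"y":0,"z":0,"ax":0,"ay":0,"az":0,"grip":70},{"x":0,"y":0,"z":0,"ax":0,"ay":0,"az":-0.14,"grip":70},{"x":0,"y":0,"z":0,"ax":0,"ay":0,"az":-0.28,"grip":70},{"x":0,"y":0,"z":0,"ax":0,"ay":0,"az":-0.42,"grip":70},{"x":0,"y":0,"z":0,"ax":0,"ay":0,"az":-0.56,"grip":70},{"x":0,"y":0,"z":0,"ax":0,"ay":0,"az":-0.7,"grip":70},{"x":0,"y":0,"z":0,"ax":0,"ay":0,"az":-0.84,"grip":70},{"x":0,"y":0,"z":0,"ax":0,"ay":0,"az":-0.98,"grip":70},{"x":0,"y":0,"z":0,"ax":0,"ay":0,"az":-1.12,"grip":70},{"x":0,"y":0,"z":0,"ax":0,"ay":0,"az":-1.26,"grip":70},{"x":0,"y":0,"z":0,"ax":0,"ay":0,"az":-1.42,"grip":70}]'; python3 -m creep '[{"x":0,"y":0,"z":0,"ax":0,"ay":0,"az":0,"grip":70},{"x":0,"y":0,"z":0,"ax":0,"ay":0,"az":0,"grip":70},{"x":0,"y":0,"z":0,"ax":0,"ay":0,"az":0,"grip":255},{"x":0,"y":0,"z":0,"ax":0,"ay":0,"az":0,"grip":255},{"x":0,"y":0,"z":0,"ax":0,"ay":0,"az":0,"grip":255},{"x":0,"y":0,"z":0,"ax":0,"ay":0,"az":0,"grip":255},{"x":0,"y":0,"z":0,"ax":0,"ay":0,"az":0,"grip":255},{"x":0,"y":0,"z":0,"ax":0,"ay":0,"az":0,"grip":255}]' 50; python3 -m creep '[{"x":0,"y":0,"z":-40,"ax":0,"ay":0,"az":0,"grip":255},{"x":0,"y":0,"z":-80,"ax":0,"ay":0,"az":0,"grip":255},{"x":0,"y":0,"z":-80,"ax":0,"ay":0,"az":0,"grip":255},{"x":0,"y":0,"z":-80,"ax":0,"ay":0,"az":0,"grip":255}]'
```

```text
t: 26.5
position: [447.0, 5.5, 25.5]
orientation: [3.14, -0.0, 1.571]
force: [-1.8, -0.1, 8.0]
opening: 30.7
t: 27.7
position: [446.3, 5.2, 24.6]
orientation: [-3.141, 0.001, 2.987]
force: [-1.0, 0.9, -0.8]
opening: 61.8
t: 28.5
position: [446.4, 5.4, 24.5]
orientation: [-3.142, 0.0, 2.98]
force: [-0.9, -0.1, 6.0]
opening: 29.9
t: 28.9
position: [446.5, 5.4, 104.9]
orientation: [3.141, 0.002, 2.98]
force: [-2.0, -0.0, -1.8]
opening: 29.9
```

```bash
python3 -m creep '[{"x":8,"y":40,"z":0,"ax":0,"ay":0,"az":0,"grip":255},{"x":17,"y":80,"z":0,"ax":0,"ay":0,"az":0,"grip":255},{"x":25,"y":120,"z":0,"ax":0,"ay":0,"az":0,"grip":255},{"x":34,"y":160,"z":0,"ax":0,"ay":0,"az":0,"grip":255},{"x":42,"y":200,"z":0,"ax":0,"ay":0,"az":0,"grip":255},{"x":51,"y":240,"z":0,"ax":0,"ay":0,"az":0,"grip":255},{"x":60,"y":282,"z":0,"ax":0,"ay":0,"az":0,"grip":255},{"x":60,"y":282,"z":0,"ax":0,"ay":0,"az":0,"grip":255},{"x":60,"y":282,"z":0,"ax":0,"ay":0,"az":0,"grip":255},{"x":60,"y":282,"z":0,"ax":0,"ay":0,"az":0,"grip":255},{"x":60,"y":282,"z":0,"ax":0,"ay":0,"az":0,"grip":255}]'; python3 -m creep '[{"x":0,"y":0,"z":30,"ax":0,"ay":0,"az":0,"grip":255},{"x":0,"y":0,"z":38,"ax":0,"ay":0,"az":0,"grip":255},{"x":0,"y":0,"z":38,"ax":0,"ay":0,"az":0,"grip":255},{"x":0,"y":0,"z":38,"ax":0,"ay":0,"az":0,"grip":255}]';python3 - <<'E'
from h import *
p,d=r.snapshot("wrist");cv2.imwrite("pics/w10.png",p);s=r.observe();print(s["position"],s["opening"],s["orientation"])
E
```

```text
t: 30.0
position: [432.2, 292.0, 103.8]
orientation: [-3.141, -0.0, 2.979]
force: [0.6, -0.1, -0.6]
opening: 30.0
t: 30.4
position: [432.3, 293.1, 66.8]
orientation: [-3.142, 0.0, 2.98]
force: [-0.2, 1.0, -0.2]
opening: 29.9
[432.52029801 293.26667133  67.12162587] 29.748252751750485 [3.14114828e+00 6.21885416e-04 2.98037216e+00]
```

View pics/w10.png

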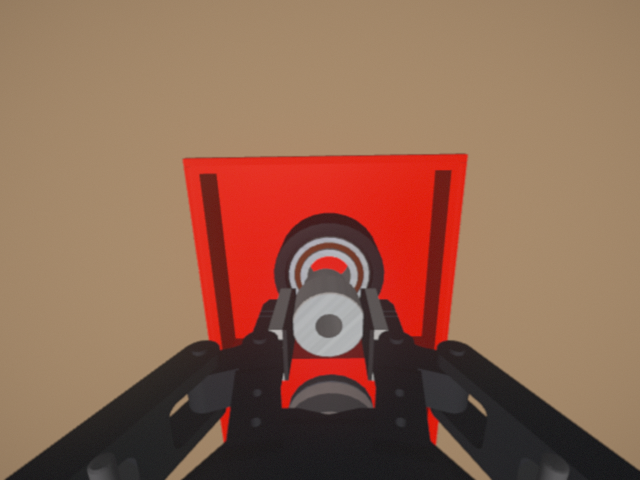

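The sleeve at (328,325) lines up with the bore at (328,265) below it. Insert slowly, watching the force.

```bash
python3 -m creep '[{"x":0,"y":0,"z":6,"ax":0,"ay":0,"az":0,"grip":255},{"x":0,"y":0,"z":10,"ax":0,"ay":0,"az":0,"grip":255},{"x":0,"y":0,"z":14,"ax":0,"ay":0,"az":0,"grip":255},{"x":0,"y":0,"z":16,"ax":0,"ay":0,"az":0,"grip":255},{"x":0,"y":0,"z":18,"ax":0,"ay":0,"az":0,"grip":255},{"x":0,"y":0,"z":20,"ax":0,"ay":0,"az":0,"grip":255}]' 30;python3 -m creep '[{"x":0,"y":0,"z":2,"ax":0,"ay":0,"az":0,"grip":255},{"x":0,"y":0,"z":5,"ax":0,"ay":0,"az":0,"grip":255},{"x":0,"y":0,"z":8,"ax":0,"ay":0,"az":0,"grip":255},{"x":0,"y":0,"z":11,"ax":0,"ay":0,"az":0,"grip":255},{"x":0,"y":0,"z":13,"ax":0,"ay":0,"az":0,"grip":255},{"x":0,"y":0,"z":13,"ax":0,"ay":0,"az":0,"grip":255}]'
```

```text
t: 31.05
position: [432.3, 293.6, 46.4]
orientation: [3.141, 0.001, 2.981]
force: [1.1, 1.7, -0.2]
opening: 30.2
t: 31.65
position: [432.0, 293.1, 33.0]
orientation: [-3.141, -0.0, 2.981]
force: [0.4, 0.9, 0.3]
opening: 30.1
```

```bash
python3 -m creep '[{"x":0,"y":0,"z":0,"ax":0,"ay":0,"az":0,"grip":120},{"x":0,"y":0,"z":0,"ax":0,"ay":0,"az":0,"grip":100},{"x":0,"y":0,"z":0,"ax":0,"ay":0,"az":0,"grip":100},{"x":0,"y":0,"z":-20,"ax":0,"ay":0,"az":0,"grip":100},{"x":0,"y":0,"z":-60,"ax":0,"ay":0,"az":0,"grip":100},{"x":0,"y":0,"z":-110,"ax":0,"ay":0,"az":0,"grip":50},{"x":0,"y":0,"z":-150,"ax":0,"ay":0,"az":0,"grip":0},{"x":0,"y":0,"z":-150,"ax":0,"ay":0,"az":0,"grip":0},{"x":0,"y":0,"z":-150,"ax":0,"ay":0,"az":0,"grip":0}]';python3 - <<'E'
from h import *
p,d=r.snapshot("wrist");cv2.imwrite("pics/w11.png",p[100:400,120:540]);c=r.calibration("wrist");s=r.observe();print(s["position"])
p,d=r.snapshot("top");cv2.imwrite("pics/top1.png",p);np.save("pics/top1.npy",d)
a=p;
p2,d2=r.snapshot("scene");cv2.imwrite("pics/scene1.png",p2)
E
cd pics; python3 -c "
import cv2,numpy as np
a=cv2.imread('top1.png');b=cv2.imread('scene1.png');w=cv2.imread('w11.png')
t=cv2.resize(a[120:360,130:540],(800,468))
s=b[130:360,60:540]
cv2.imwrite('chk.png',np.vstack([cv2.resize(t,(500,292)),cv2.resize(s,(500,240))]))
cv2.imwrite('w11b.png',cv2.resize(w,None,fx=1.8,fy=1.8))"
```

```text
t: 32.55
position: [432.3, 293.3, 184.0]
orientation: [3.141, 0.001, 2.981]
force: [-0.2, -1.1, -1.5]
opening: 85.4
[431.89478183 292.94067265 182.97627799]
```

View pics/chk.png

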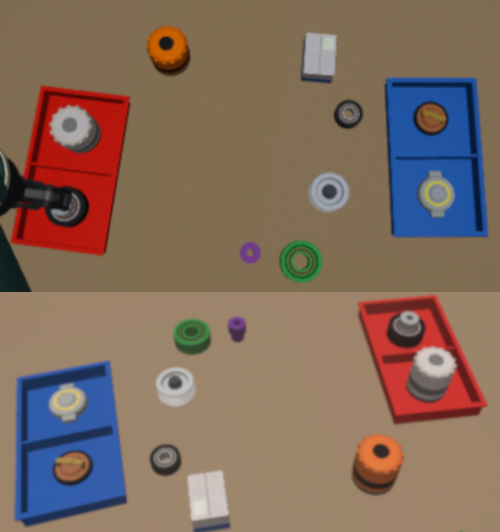

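View pics/w11b.png

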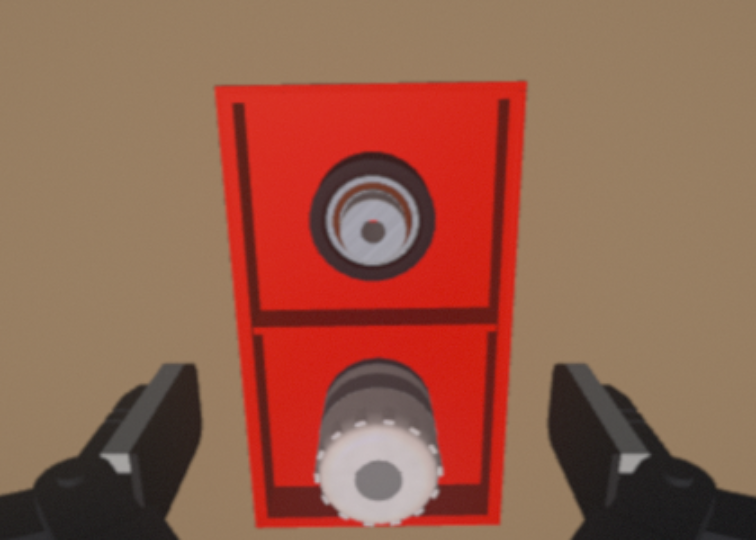

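Both views show all parts upright in their compartments, and the sleeve is in the pulley at (373,220). One check of heights by depth before handing in.

Run:
```python
from h import *
c=r.calibration("wrist");p,d=r.snapshot("wrist")
for u,v in[(318,228),(338,228),(328,240),(300,222),(355,222),(328,185)]:
    print(u,v,bydepth(c,u,v,d).round(1))
u,v=327,228; print("sleeve centre on z=48:",onplane(c,u,v,48).round(1))
c=r.calibration("top");d=np.load("pics/top1.npy")
for n,u,v in[("thermo",484,215),("cap",488,279)]: print(n,bydepth(c,u,v,d).round(1))
```

```text
318 228 [430.5 284.3  49.9]
338 228 [354.  305.4 326.2]
328 240 [442.8 291.   49.1]
300 222 [428.5 267.2  27.1]
355 222 [435.8 317.1  30.2]
328 185 [402.2 297.6   5.6]
sleeve centre on z=48: [432.3 291.8  48. ]
thermo [ 564.7 -290.6   47. ]
cap [ 441.3 -291.8   37.8]
```

```bash
python3 -c "
from workcell import r
s=r.observe();print(s['t'],s['opening']);print(r.hand_in())"
```

```text
32.75 85.71205368225802
the job is handed in; nothing more can be done
None
```

The job is handed in at 32.75 s of the 147 s allowed; no verdict is reported.

- **Blue tray:** it holds the thermostat and the radiator cap.
- **Red tray:** it holds the white filter, plus the black pulley lying flat with the sleeve in its bore, shoulder down. I squeezed the pulley and the sleeve in two directions so each was centred, and the sleeve went in with no measurable force.
- **Not wanted:** in the last top and scene pictures the orange filter, ribbed pulley, carton and look-alikes look unmoved. I judged this by eye and did not measure it.

**Last checks:**
- All parts stood upright in separate compartments, and the gripper was open and clear above the red tray.
- The sleeve's lateral position agreed with the pulley to about 2 mm, within camera accuracy and under the 3 mm limit.
- By the arm's position the sleeve was at most about 0.5 mm short of home when I released it.
- The depth readings were noisier. They put the sleeve top at 49–50 mm against 48 mm expected.
- The thermostat and cap tops read about 3 mm high. That camera showed a similar bias at the start, so I took it as sensor error and did not re-measure.

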